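Pack the lens service caddy

TASK

Pack the wooden caddy for the lens service: the long prism section into the long rectangular pocket, the knobbed iron weight into the square pocket, the closed collar ring over the post, and the ratchet wrench into the keyhole pocket with its head at the wide end, each lying flat on the bottom of its place. Leave the short prism section and the split ring where they are. The long prism is glass: lower it into place, do not let it drop.

Things in the scene. Friction and masses are not known exactly. Their poses are not given: they have to be found in the camera images.
- prism: The long prism section: sea-green glass bar with brass end caps, 90 mm long (own x), 28 mm wide (y), lying on its flat face; upright sides to 24 mm, then a roof-like ridge along x up to 38 mm. 0.2 kg. Origin: centre of the underside.
- short_prism: The short prism section (look-alike, stays where it is): same glass, caps and cross-section, but only 54 mm long (own x). Origin: centre of the underside.
- collar: The lens collar: closed nickel-plated ring lying flat, outer diameter 50 mm, bore 38 mm, 26 mm high, 0.17 kg. Origin: on its axis at the underside; z is the axis.
- split_ring: The split ring (look-alike, stays where it is): same ring size and metal as the collar, but with a gap of a quarter turn (about 31 mm) cut out of it at its own +x side. Origin: on its axis at the underside.
- weight: The balance weight: black iron disc 44 mm in diameter, 26 mm high, with a neck 14 mm in diameter up to 32 mm and above it a round grip knob 20 mm in diameter from 32 to 50 mm height. 0.32 kg. Origin: on its axis at the underside.
- wrench: The ratchet wrench: brass, lying flat along its own x, 22 mm high, 0.3 kg. Handle 14 mm wide (y) from x = -55 mm to the round head, 38 mm in diameter, centred at x = +33 mm, with a steel drive square on top up to 30 mm. Balance point about x = +9 mm. Origin: underside, on the handle just behind the head, where it can be gripped across.
- nest_prism: Caddy insert with a rectangular pocket 112 mm (own x) by 46 mm (y), for the long prism. Each of the four inserts: fixed, 140 mm (x) by 74 mm (y), a 4 mm grey felt-covered plate with wooden walls 7 mm high on it. Origin: centre of the plate's underside, 6 mm above the table, so the felt floor is 10 mm, the walls' tops 17 mm above the table. The pocket is centred on it.
- nest_weight: Caddy insert with a square pocket 62 mm by 62 mm, centred on the origin, for the weight. Plate, walls and origin as for nest_prism. The inserts lie side by side along y, 76 mm apart, in any order, in the dark wooden caddy, whose rim also ends 17 mm above the table.
- nest_collar: Caddy insert without walls, for the collar: the 4 mm grey felt-covered plate with an upright wooden post in its centre, 20 mm in diameter, 18 mm high above the felt, its top edge bevelled. Origin as for nest_prism; the post stands on it.
- nest_wrench: Caddy insert with a keyhole-shaped pocket, for the wrench: a channel 32 mm wide (y) for the handle from x = -66 to +4 mm, opening into a square space 58 mm wide for the head from x = +4 to +64 mm. The wrench lies right with its origin above this origin and its x the same way. Plate, walls (7 mm) and origin as for nest_prism.
Mind the look-alikes: they are no part of the job. Leave any pink or red look-alike of the wrench alone. What is shaped like the weight but blue or red is not meant.

How it is judged:
By the outcome, as a careful person would: the job done as asked, in the order asked, and still so for the second after the job is handed in, with the robot touching nothing.
It also fails if it takes over 96 s, if anything falls off the work surface, if the arm or the gripper's body presses on something with over 40 N, if the wrist force passes 120 N, or if a joint passes its speed limit or range.

ROBOT

A 6-joint arm with a two-finger parallel gripper is mounted at the origin on the work surface. World frame = base frame: x ahead of the robot, y to its left, z up, the work surface at z = 0. Lengths are in mm, angles in degrees, forces in N, time in s.
With the tool pointing down it reaches from about 300 to 850 mm from the base axis. Payload 4.2 kg.
Tool frame: the origin (TCP) lies at the very end of the fingers, on their centre line; the grasp point (between the pads) lies 19 mm behind it; z points along the fingers, y is the line along which they close (so a half turn about z gives the same grasp; the last joint's range is limited). The gripper opens to 91 mm and grips with 3 to 60 N. Pads are 32 mm wide; open, the fingers measure 118 mm over their backs; the gripper's body (76 mm by 178 mm) begins 60 mm behind the grasp point.
Start: joints at [61.994, 18.312, 89.639, -0, 72.044, -1.146], TCP at [259.799, 512.979, 213.976] pointing down, gripper open.
Joint ranges: [-177.97, 177.97], [-48.28, 115.42], [12.27, 149.76], [-77.06, 257.06], [2.81, 150.46], [-146.56, 146.56]. Speed limits (degrees/s): [147.25, 147.25, 180, 180, 180, 180].

INTERFACE

Orientations are given as [roll, pitch, yaw] about the fixed x, y, z axes, in that order (R = Rz(yaw) Ry(pitch) Rx(roll)).
In Python, from workcell import env, eyes gives the robot as it stands.
- The arm moves only by the tool send_rows, never from a script. Its argument "targets" is text: rows parted by semicolons, each of 7 numbers parted by spaces: the shift along the tool's x, y, z in m, then the turn, a rotation vector about the tool's x, y, z in degrees, then the opening in per cent of the stroke, from 0 (shut) to 100 (fully open). A call has 1 to 12 rows; each row is the pose to reach, as a shift and turn from the pose commanded when the call began, along the tool's axes at that moment; what a row does not reach only later rows make up. A row lasts 1/12 s, in which the tool goes at most 41.7 mm and 7.16 degrees, less where a joint would pass 70% of its speed; a pose out of reach is approached as far as the arm can. A call with a gripper value outside its range is refused whole. The fingers move at their own pace and stop on an object; "grip_force" is the grip in N (left out, the last holds). Time passes only in rows, so rows that repeat a pose let the fingers close. It gives the time, the measured TCP pose, the force, the opening and the grip force at its end, in the units of the state.
- env.state(): the state, without advancing time (a new reading comes with each control period).
- eyes.grab_frame(name): name is "scene" or "top" or "wrist"; returns a dict with "image" (400x640x3 uint8, blue, green, red), "fovy" (degrees; the focal length in pixels is half the picture's height over the tangent of half this angle, whatever the lens; pixels are square), "cx", "cy" (the principal point, pixels), "D" ([k1, k2, p1, p2, k3] as OpenCV has them; the pictures are not rectified), "eye" and "attitude" of the camera in the world. Camera axes: x right, y up, looking along -z (the intrinsics and any distortion apply to the point x, -y, -z); pixel columns grow to the right and rows downward; lengths in mm; the calibration is good to about 2 mm. A picture is of the moment at which its call begins. There is no depth.
- env.job_done(): hands the job in; it is judged then, once.
The state is a dict: "time_s": time; "qpos": joint angles; "qvel": joint speeds; "effort": joint torques, N m; "ee_pos": TCP position; "ee_rot": TCP orientation; "force": force on the tool from outside, world axes, zero at the start; "torque": the same for the moment, N m; "gripper_width": finger opening in mm; "gripper_force": force on a finger pad.
Only numpy, scipy, OpenCV 4.12 (cv2) and the standard library are available. Lean on these libraries where they do the work, as an engineer would, in place of code of your own. Each camera call takes 0.05 s, during which the arm holds its last target. There are 200 camera calls.

## Working session

There is one attempt and no reset: what is moved stays moved. The work goes in short steps, Python scripts to look and compute and a tool call to move; the robot and the scene stay as the last step left them, time stands still between calls to the robot, and variables do not carry over. Pictures are saved under pics/ and viewed, at most 14 in all, crops included, and the job is handed in when it is done.

Besides the shell and the picture viewer there is one more tool, called after ">>>" as name(argument=value, ...) on one line, values as JSON. send_rows: Moves the arm, as the interface text tells. Its arguments: {"type":"object","properties":{"targets":{"type":"string"},"grip_force":{"type":"number"}},"required":["targets"]}

```bash
ls; mkdir -p pics; cat > h.py <<'E'
import numpy as np, cv2
from workcell import env, eyes
from scipy.spatial.transform import Rotation as R
def cam(f):
    a=np.array(f["attitude"],float)
    Rm=a if a.shape==(3,3) else R.from_euler('xyz',a,degrees=True).as_matrix()
    fl=200/np.tan(np.radians(f["fovy"]/2))
    K=np.array([[fl,0,f["cx"]],[0,fl,f["cy"]],[0,0,1.]])
    return Rm,np.array(f["eye"],float),K,np.array(f["D"],float)
def ray(f,px,z):
    Rm,e,K,D=cam(f)
    p=cv2.undistortPoints(np.array(px,float).reshape(-1,1,2),K,D)[:,0]
    d=np.c_[p[:,0],-p[:,1],-np.ones(len(p))]@Rm.T
    return e+d*((z-e[2])/d[:,2])[:,None]
def proj(f,P):
    Rm,e,K,D=cam(f)
    c=(np.array(P,float).reshape(-1,3)-e)@Rm*np.array([1,-1,-1])
    return cv2.projectPoints(c,np.zeros(3),np.zeros(3),K,D)[0][:,0]
E
python3 - <<'E'
from h import *
s=env.state();print(s)
for n in("scene","top","wrist"):
    f=eyes.grab_frame(n);cv2.imwrite(f"pics/{n}0.png",f["image"]);print(n,{k:v for k,v in f.items() if k!="image"})
    import pickle;pickle.dump(f,open(f"pics/{n}0.pkl","wb"))
E
```

```text
pics
{'time_s': 0.0, 'qpos': array([ 6.19954580e+01,  1.83536285e+01,  8.97074851e+01, -3.17229128e-03,
        7.20444856e+01, -1.14390915e+00]), 'qvel': array([ 0.03992218,  0.0763958 , -0.00828592, -0.01892125, -0.03614457,
        0.09620162]), 'effort': array([-3.02146284e-03, -4.12463164e+01, -2.31969881e+01,  7.25887902e-02,
        4.57312376e-02, -1.30192702e-04]), 'ee_pos': array([259.55179637, 512.50691465, 213.09306075]), 'ee_rot': array([-1.79894362e+02,  9.07234716e-04,  1.53140349e+02]), 'force': array([-0.10149606, -0.73614788,  1.13798084]), 'torque': array([0.03193   , 0.03154553, 0.04667979]), 'gripper_force': 0.0, 'gripper_width': 91.34502071425821}
scene {'fovy': 50.182014956499, 'cx': 320.9943238437234, 'cy': 194.78868599726985, 'D': array([-0.05377088,  0.        ,  0.        ,  0.        ,  0.        ]), 'eye': array([1094.47328914,  155.80971901,  729.60615697]), 'attitude': array([ 41.28698021,   0.65588322, 105.46161617])}
top {'fovy': 52.609676678818666, 'cx': 324.4035212220559, 'cy': 198.9074681455922, 'D': array([-0.08507399,  0.        ,  0.        ,  0.        ,  0.        ]), 'eye': array([ 348.03277057,  -15.43779256, 1082.5507118 ]), 'attitude': array([  9.37270647,   0.6293553 , -91.54374051])}
wrist {'fovy': 71.59103742256572, 'cx': 317.5671769264922, 'cy': 200.40248239453842, 'D': array([-0.03834956,  0.        ,  0.        ,  0.        ,  0.        ]), 'eye': array([193.08258667, 547.38673587, 383.29025495]), 'attitude': array([-1.54621092e+01,  2.46709818e-02,  6.31915233e+01])}
```

View pics/top0.png

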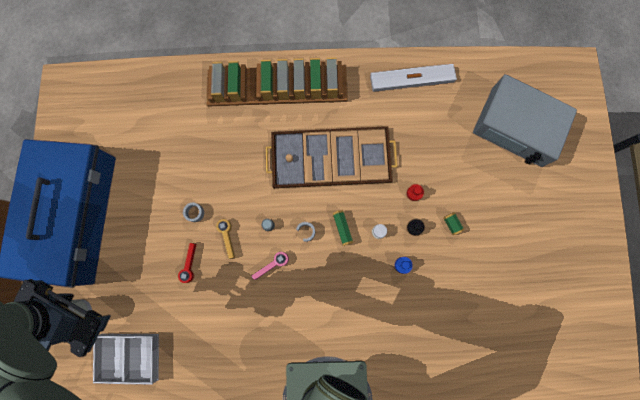

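View pics/scene0.png

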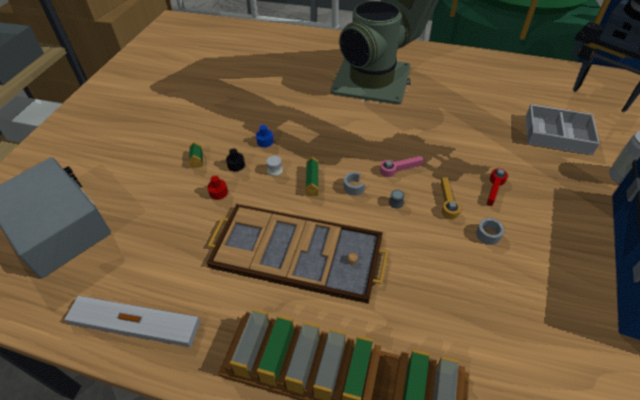

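```bash
python3 - <<'E'
from h import *
import pickle
f=pickle.load(open("pics/top0.pkl","rb"));im=f["image"]
a=cv2.resize(im[180:292,170:480],None,fx=2.5,fy=2.5,interpolation=cv2.INTER_CUBIC)
b=cv2.resize(im[120:195,260:405],None,fx=4,fy=4,interpolation=cv2.INTER_CUBIC)
o=np.zeros((a.shape[0]+b.shape[0],775,3),np.uint8);o[:a.shape[0]]=a;o[a.shape[0]:,:b.shape[1]]=b
cv2.imwrite("pics/crop0.png",o)
hsv=cv2.cvtColor(im,cv2.COLOR_BGR2HSV)
def blobs(name,m,z,box):
    x0,y0,x1,y1=box;mm=np.zeros_like(m);mm[y0:y1,x0:x1]=m[y0:y1,x0:x1]
    cs,_=cv2.findContours(mm,cv2.RETR_EXTERNAL,cv2.CHAIN_APPROX_NONE)
    for c in cs:
        if cv2.contourArea(c)<25: continue
        w=ray(f,c,z)[:,:2]; r=cv2.minAreaRect(w.astype(np.float32))
        bx=cv2.boxPoints(r);e=bx[1]-bx[0] if np.linalg.norm(bx[1]-bx[0])>np.linalg.norm(bx[2]-bx[1]) else bx[2]-bx[1]
        print(name,c[:,0].mean(0).round(),np.round(r[0],1),np.round(r[1],1),"long axis deg",round(float(np.degrees(np.arctan2(e[1],e[0]))),1))
area=(170,180,480,292)
blobs("green",cv2.inRange(hsv,(50,90,30),(90,255,255)),28,area)
blobs("black",cv2.inRange(hsv,(0,0,0),(180,255,45)),26,(400,215,430,240))
blobs("brass",cv2.inRange(hsv,(18,150,100),(32,255,255)),18,(205,210,250,270))
blobs("grey",cv2.inRange(hsv,(90,15,40),(130,140,255)),26,area)
blobs("nestgrey",cv2.inRange(hsv,(100,25,40),(130,140,255)),10,(270,125,392,192))
E
```

```text
green [453. 223.] [ 447.  -346.1] [40.8 32.3] long axis deg 24.2
green [342. 227.] [446.3 -53.4] [77.7 26.5] long axis deg 16.4
black [415. 227.] [ 441.3 -244.2] [42.5 36.8] long axis deg 88.2
brass [228. 240.] [423.3 250.7] [96.8 20.7] long axis deg 6.1
grey [184. 276.] [330.6 364.7] [19.  18.1] long axis deg 89.2
grey [280. 258.] [369.3 109.6] [18.2 18.1] long axis deg 89.2
grey [380. 231.] [ 433.6 -150.2] [31.2 31.8] long axis deg -47.1
grey [307. 230.] [441.2  40.5] [48.8 38.7] long axis deg 31.3
grey [222. 226.] [459.3 262.5] [18.9 18.6] long axis deg 88.6
grey [268. 225.] [458.8 142.9] [30.2 25.9] long axis deg 44.0
grey [193. 212.] [497.3 342.1] [53.8 46.4] long axis deg 74.7
grey [290. 181.] [572.4  82.1] [69.7  8.2] long axis deg 88.3
nestgrey [372. 154.] [ 645.6 -143.6] [55.6 56.3] long axis deg -88.3
nestgrey [345. 156.] [644.3 -67. ] [106.   41.4] long axis deg 0.8
nestgrey [317. 155.] [642.7   9.9] [ 52.3 124.6] long axis deg -1.1
nestgrey [289. 158.] [641.5  85.3] [138.8  73. ] long axis deg 1.0
```

View pics/crop0.png

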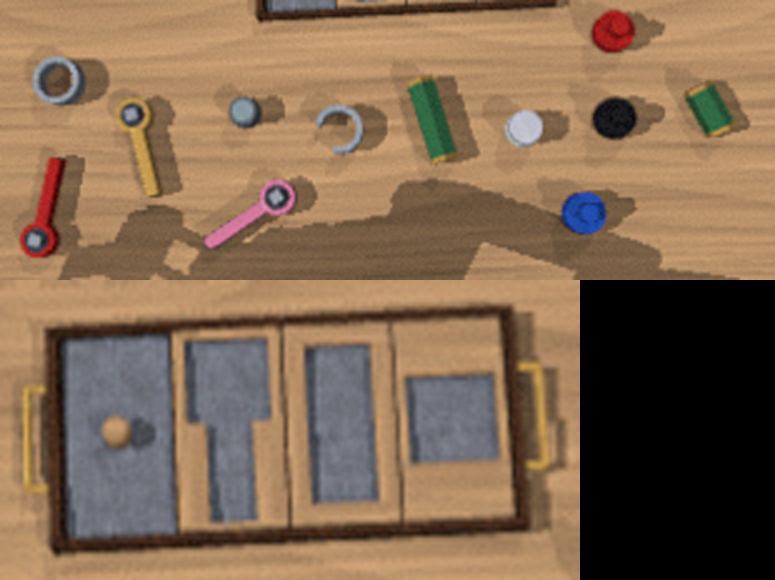

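```bash
cat >> h.py <<'E'
def go(p,yaw,s=None):
    s=s or env.state();r0=R.from_euler('xyz',s["ee_rot"],degrees=True)
    t=(r0.inv().apply(np.array(p)-s["ee_pos"])/1000)
    v=(r0.inv()*R.from_euler('xyz',[180,0,yaw],degrees=True)).as_rotvec(degrees=True)
    print("at",s["ee_pos"].round(1),s["ee_rot"].round(1),"-> row",t.round(4),v.round(2),"t",s["time_s"])
def look(n):
    f=eyes.grab_frame("wrist");cv2.imwrite(f"pics/{n}.png",f["image"]);return f,cv2.cvtColor(f["image"],cv2.COLOR_BGR2HSV)
def blobs(f,name,m,z,box=(0,0,640,400),amin=200):
    x0,y0,x1,y1=box;mm=np.zeros_like(m);mm[y0:y1,x0:x1]=m[y0:y1,x0:x1]
    out=[]
    for c in cv2.findContours(mm,cv2.RETR_EXTERNAL,cv2.CHAIN_APPROX_NONE)[0]:
        if cv2.contourArea(c)<amin: continue
        w=ray(f,c,z)[:,:2]; r=cv2.minAreaRect(w.astype(np.float32));bx=cv2.boxPoints(r)
        e=max(bx[1]-bx[0],bx[2]-bx[1],key=np.linalg.norm)
        print(name,c[:,0].mean(0).round(),np.round(r[0],1),np.round(r[1],1),"long",round(float(np.degrees(np.arctan2(e[1],e[0]))),1))
E
python3 -c "
from h import *
go([446,-53,130],16.4)"
```

```text
at [259.6 512.6 213.3] [-179.9   -0.   153.1] -> row [-0.4218 -0.4203  0.0839] [-4.0000e-02  9.0000e-02  1.3674e+02] t 0.15
```

>>> send_rows(targets="-0.422 -0.421 0.084 0 0 136.7 50;-0.422 -0.421 0.084 0 0 136.7 50;-0.422 -0.421 0.084 0 0 136.7 50;-0.422 -0.421 0.084 0 0 136.7 50;-0.422 -0.421 0.084 0 0 136.7 50;-0.422 -0.421 0.084 0 0 136.7 50;-0.422 -0.421 0.084 0 0 136.7 50;-0.422 -0.421 0.084 0 0 136.7 50;-0.422 -0.421 0.084 0 0 136.7 50;-0.422 -0.421 0.084 0 0 136.7 50;-0.422 -0.421 0.084 0 0 136.7 50;-0.422 -0.421 0.084 0 0 136.7 50")

```text
time_s: 1.15
ee_pos: [414.5, 40.7, 144.0]
ee_rot: [180.0, -0.0, 66.8]
force: [0.4, 0.5, -0.6]
gripper_width: 45.9
gripper_force: 0.0
```

```bash
python3 -c "
from h import *
go([446,-53,130],16.4)"
```

```text
at [414.5  40.7 144. ] [180.   -0.   66.8] -> row [-0.0737  0.0658  0.014 ] [ 1.000e-02 -3.000e-02  5.044e+01] t 1.15
```

>>> send_rows(targets="-0.073 0.065 0.014 0 0 50.4 50;-0.073 0.065 0.014 0 0 50.4 50;-0.073 0.065 0.014 0 0 50.4 50;-0.073 0.065 0.014 0 0 50.4 50;-0.073 0.065 0.014 0 0 50.4 50;-0.073 0.065 0.014 0 0 50.4 50;-0.073 0.065 0.014 0 0 50.4 50;-0.073 0.065 0.014 0 0 50.4 50;-0.073 0.065 0.014 0 0 50.4 50;-0.073 0.065 0.014 0 0 50.4 50")

```text
time_s: 1.98
ee_pos: [446.0, -49.8, 130.1]
ee_rot: [-180.0, 0.0, 17.0]
force: [-0.2, -0.1, -0.6]
gripper_width: 45.4
gripper_force: 0.0
```

```bash
python3 - <<'E'
from h import *
f,h=look("w1")
go([446,-53,130],16.4)
blobs(f,"green",cv2.inRange(h,(50,60,30),(90,255,255)),24)
E
```

```text
at [446.1 -49.7 130.1] [-180.     0.    16.9] -> row [-0.001   0.0031  0.0001] [-0.01  0.    0.52] t 2.0333
green [322. 199.] [444.8 -53.8] [84.2 27.7] long 15.6
```

View pics/w1.png

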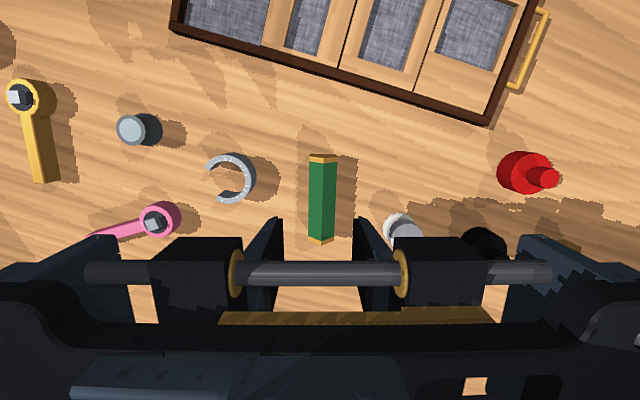

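>>> send_rows(targets="-0.002 0.0036 0.03 0 0 0.9 50;-0.002 0.0036 0.06 0 0 0.9 50;-0.002 0.0036 0.085 0 0 0.9 50;-0.002 0.0036 0.1 0 0 0.9 50;-0.002 0.0036 0.11 0 0 0.9 50;-0.002 0.0036 0.116 0 0 0.9 50;-0.002 0.0036 0.12 0 0 0.9 50;-0.002 0.0036 0.12 0 0 0.9 50;-0.002 0.0036 0.12 0 0 0.9 25;-0.002 0.0036 0.12 0 0 0.9 20;-0.002 0.0036 0.12 0 0 0.9 20;-0.002 0.0036 0.12 0 0 0.9 20", grip_force=20)

```text
time_s: 3.03
ee_pos: [445.8, -53.9, 10.8]
ee_rot: [180.0, -0.1, 15.9]
force: [-1.3, 0.5, 1.8]
gripper_width: 27.8
gripper_force: 20.0
```

>>> send_rows(targets="0 0 -0.015 0 0 0 15;0 0 -0.045 0 0 0 15;0 0 -0.075 0 0 0 15;0.03 0.01 -0.095 0 0 3 15;0.065 0.022 -0.095 0 0 7 15;0.1 0.034 -0.095 0 0 10 15;0.13 0.046 -0.095 0 0 13 15;0.155 0.055 -0.095 0 0 14.9 15;0.175 0.062 -0.095 0 0 14.9 15;0.1875 0.067 -0.095 0 0 14.9 15;0.1875 0.067 -0.095 0 0 14.9 15;0.1875 0.067 -0.095 0 0 14.9 15")

```text
time_s: 4.03
ee_pos: [643.4, -66.8, 104.3]
ee_rot: [-180.0, 0.1, 1.0]
force: [-0.5, 0.3, -2.9]
gripper_width: 27.8
gripper_force: 20.0
```

```bash
python3 - <<'E'
from h import *
f,h=look("w2")
go([644.5,-67,22],1)
blobs(f,"felt",cv2.inRange(h,(100,20,40),(135,140,255)),10,amin=800)
blobs(f,"green",cv2.inRange(h,(50,60,30),(90,255,255)),119)
print(proj(f,[[644,-67,10],[645.5,-143.6,10]]))
E
```

```text
at [642.7 -66.8 104.5] [-1.8e+02  1.0e-01  1.0e+00] -> row [0.002  0.0003 0.0825] [-0.02  0.14 -0.  ] t 4.0833
felt [238. 379.] [415.4  37.2] [ 78.  442.9] long -87.5
felt [502. 271.] [ 568.6 -271.3] [ 27.9 110.5] long -88.9
felt [320. 272.] [565.2 -67.6] [ 28.8 114.4] long -88.9
felt [166. 276.] [552.4  95.8] [193.3  45. ] long 87.7
felt [584. 258.] [ 584.  -361.8] [154.1  22.9] long 69.6
felt [ 55. 259.] [571.  223.7] [ 24.  158.8] long -70.3
felt [386. 201.] [ 645.4 -142.6] [59.  59.7] long -88.9
felt [319. 158.] [685.9 -65.4] [26.6 45.2] long -89.7
green [318. 296.] [610.  -66.9] [18.8 27.1] long -88.9
green [318. 223.] [661.2 -65.8] [46.9 27.8] long 0.9
[[318.56206894 202.29831532]
 [395.71479917 202.22269087]]
```

View pics/w2.png

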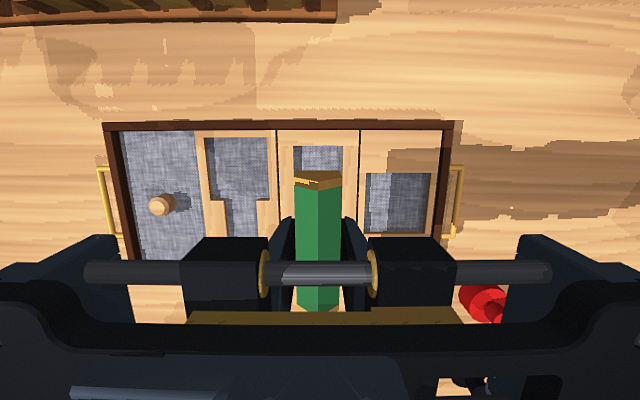

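>>> send_rows(targets="0.0023 0 0.025 0 0 0 15;0.0023 0 0.045 0 0 0 15;0.0023 0 0.06 0 0 0 15;0.0023 0 0.07 0 0 0 15;0.0023 0 0.076 0 0 0 15;0.0023 0 0.08 0 0 0 15;0.0023 0 0.082 0 0 0 15;0.0023 0 0.083 0 0 0 15;0.0023 0 0.083 0 0 0 15")

```text
time_s: 4.83
ee_pos: [646.6, -66.9, 22.8]
ee_rot: [180.0, -0.1, 1.0]
force: [0.7, -0.2, -1.5]
gripper_width: 27.9
gripper_force: 20.0
```

>>> send_rows(targets="-0.001 0 0.0005 0 0 0 15;-0.001 0 0.001 0 0 0 15;-0.001 0 0.0015 0 0 0 15;-0.001 0 0.0015 0 0 0 15")

```text
time_s: 5.17
ee_pos: [645.4, -66.9, 20.9]
ee_rot: [-180.0, -0.0, 1.0]
force: [-0.5, -0.3, -1.5]
gripper_width: 27.8
gripper_force: 20.0
```

>>> send_rows(targets="0 0 0.0005 0 0 0 15;0 0 0.001 0 0 0 15;0 0 0.001 0 0 0 15")

```text
time_s: 5.42
ee_pos: [645.4, -66.9, 20.9]
ee_rot: [180.0, -0.0, 1.0]
force: [-2.9, 0.7, 5.0]
gripper_width: 28.0
gripper_force: 20.0
```

>>> send_rows(targets="0 0 -0.0005 0 0 0 40;0 0 -0.0005 0 0 0 48;0 0 -0.0005 0 0 0 48;0 0 -0.02 0 0 0 48;0 0 -0.05 0 0 0 48;0 0 -0.085 0 0 0 48;-0.03 0.025 -0.109 0 0 0 48;-0.065 0.055 -0.109 0 0 0 48;-0.097 0.081 -0.109 0 0 0 48;-0.129 0.108 -0.109 0 0 0 48;-0.161 0.135 -0.109 0 0 0 48;-0.189 0.158 -0.109 0 0 0 48")

```text
time_s: 6.42
ee_pos: [459.5, -227.4, 128.7]
ee_rot: [180.0, -0.0, 1.0]
force: [1.1, -1.3, 0.7]
gripper_width: 43.5
gripper_force: 0.0
```

>>> send_rows(targets="-0.0175 0.0155 0 0 0 1 48;-0.0175 0.0155 0 0 0 1 48;-0.0175 0.0155 0 0 0 1 48;-0.0175 0.0155 0 0 0 1 48")

```text
time_s: 6.75
ee_pos: [444.4, -242.3, 128.8]
ee_rot: [-180.0, -0.1, -0.0]
force: [-0.1, 0.1, -0.0]
gripper_width: 44.3
gripper_force: 0.0
```

```bash
python3 - <<'E'
from h import *
f,h=look("w3")
go([441,-244,130],0)
blobs(f,"black",cv2.inRange(h,(0,0,0),(180,255,40)),50,(250,100,400,300),80)
print(proj(f,[[441.3,-244.2,26],[441.3,-244.2,0]]))
E
```

```text
at [ 444.7 -241.9  128.7] [-180.   -0.    0.] -> row [-0.0037  0.0021 -0.0013] [-0.   -0.05  0.04] t 6.8
black [272. 288.] [ 355.3 -197.5] [51.5 22.5] long 87.5
black [366. 286.] [ 358.7 -282.9] [38.8 82.1] long -82.0
black [332. 248.] [ 410.9 -247.7] [ 49.3 147.4] long -89.5
black [322. 199.] [ 452.9 -246.1] [41.3 38.3] long 0.0
[[320.26152907 203.8067783 ]
 [320.05701866 197.38535449]]
```

View pics/w3.png

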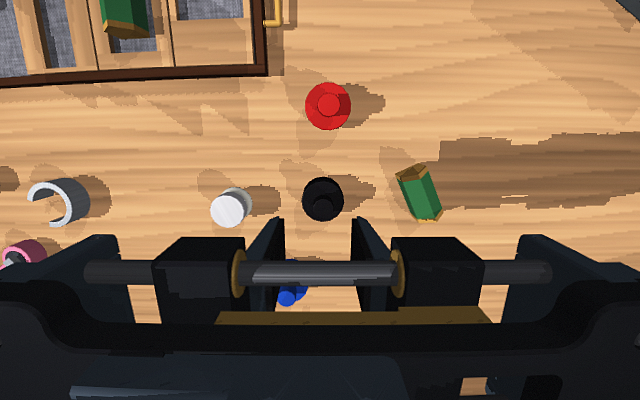

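```bash
python3 - <<'E'
from h import *
f,h=look("w4")
m=cv2.inRange(h,(0,0,0),(180,255,40))
n,l,st,_=cv2.connectedComponentsWithStats(m);i=l[199,322];x,y,w,hh,a=st[i];print(st[i],f["eye"])
print("far z0",ray(f,[[x+w/2,y]],0)[0]-[22,0,0],"near z26",ray(f,[[x+w/2,y+hh]],26)[0]+[22,0,0],"L,R z26",ray(f,[[x,203],[x+w,203]],26))
for p in [(439,-244.5),(442,-244.5)]: print(proj(f,[[p[0]+22,p[1],0],[p[0]-22,p[1],26],[p[0]-10,p[1],50]]).round(1)[:,1])
go([441,-244,29],0)
E
```

```text
[ 302  177   42   44 1440] [ 519.6928526  -241.17658508  298.834463  ]
far z0 [ 442.57023077 -247.00772889    0.        ] near z26 [ 444.94920093 -246.81531264   26.        ] L,R z26 [[ 442.38631626 -225.20968546   26.        ]
 [ 442.46346314 -268.15925713   26.        ]]
[180.2 226.4 223.4]
[177.5 223.7 220.5]
at [ 444.7 -241.7  128.6] [-1.8e+02 -0.0e+00  1.0e-01] -> row [-0.0038  0.0023  0.0996] [-0.01 -0.03  0.07] t 6.85
```

>>> send_rows(targets="-0.0017 0.0047 0.03 0 0 0 48;-0.0017 0.0047 0.055 0 0 0 48;-0.0017 0.0047 0.075 0 0 0 48;-0.0017 0.0047 0.088 0 0 0 48;-0.0017 0.0047 0.096 0 0 0 48;-0.0017 0.0047 0.099 0 0 0 48;-0.0017 0.0047 0.099 0 0 0 48;-0.0017 0.0047 0.099 0 0 0 15;-0.0017 0.0047 0.099 0 0 0 12;-0.0017 0.0047 0.099 0 0 0 12;-0.0017 0.0047 0.099 0 0 0 12;-0.0017 0.0047 0.099 0 0 0 12", grip_force=30)

```text
time_s: 7.85
ee_pos: [442.4, -247.3, 30.3]
ee_rot: [180.0, -0.1, -0.0]
force: [-0.1, -0.3, 2.6]
gripper_width: 19.2
gripper_force: 30.0
```

>>> send_rows(targets="0 0 -0.015 0 0 0 12;0 0 -0.045 0 0 0 12;0 0 -0.08 0 0 0 12;0.02 -0.01 -0.09 0 0 0 12;0.055 -0.028 -0.09 0 0 0 12;0.09 -0.046 -0.09 0 0 0 12;0.125 -0.064 -0.09 0 0 0 12;0.158 -0.081 -0.09 0 0 0 12;0.185 -0.095 -0.09 0 0 0 12;0.203 -0.1045 -0.09 0 0 0 12;0.203 -0.1045 -0.09 0 0 0 12;0.203 -0.1045 -0.09 0 0 0 12")

```text
time_s: 8.85
ee_pos: [644.8, -141.7, 118.2]
ee_rot: [-180.0, 0.2, 0.1]
force: [-0.7, -1.0, -4.0]
gripper_width: 18.9
gripper_force: 30.0
```

```bash
python3 - <<'E'
from h import *
f,h=look("w5")
go([645.4,-143,41],0);print(env.state()["gripper_width"])
E
```

```text
at [ 644.  -142.3  118.5] [-180.     0.2    0. ] -> row [0.0016 0.0007 0.0775] [-0.02  0.17  0.03] t 8.9
19.155210575063943
```

View pics/w5.png

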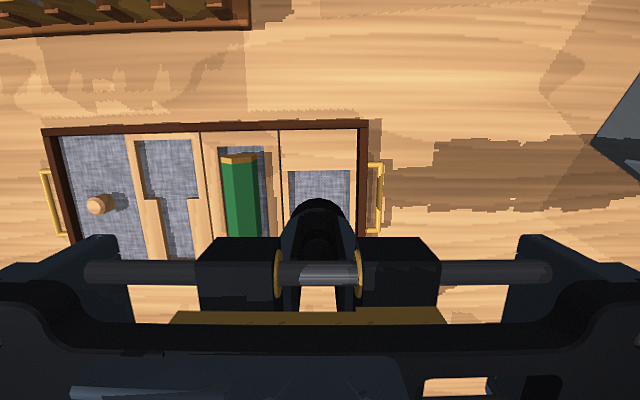

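>>> send_rows(targets="0.0016 0.0005 0.025 0 0 0 12;0.0016 0.0005 0.045 0 0 0 12;0.0016 0.0005 0.06 0 0 0 12;0.0016 0.0005 0.07 0 0 0 12;0.0016 0.0005 0.075 0 0 0 12;0.0016 0.0005 0.077 0 0 0 12;0.0016 0.0005 0.0775 0 0 0 12;0.0016 0.0005 0.078 0 0 0 12;0.0016 0.0005 0.078 0 0 0 12")

```text
time_s: 9.65
ee_pos: [647.2, -143.2, 42.7]
ee_rot: [180.0, -0.1, -0.0]
force: [-0.5, 1.3, -3.8]
gripper_width: 18.7
gripper_force: 30.0
```

>>> send_rows(targets="-0.001 0 0.0005 0 0 0 12;-0.001 0 0.001 0 0 0 12;-0.001 0 0.0015 0 0 0 12;-0.001 0 0.002 0 0 0 12;-0.001 0 0.002 0 0 0 12")

```text
time_s: 10.07
ee_pos: [645.7, -143.0, 40.4]
ee_rot: [180.0, -0.0, 0.0]
force: [-1.2, 0.5, 1.0]
gripper_width: 19.0
gripper_force: 30.0
```

>>> send_rows(targets="0 0 0 0 0 0 35;0 0 0 0 0 0 45;0 0 0 0 0 0 45;0 0 -0.02 0 0 0 45;0 0 -0.05 0 0 0 45;0 0 -0.085 0 0 0 45;-0.01 -0.03 -0.1 0 0 -6 80;-0.02 -0.065 -0.1 0 0 -13 80;-0.03 -0.1 -0.1 0 0 -20 80;-0.041 -0.135 -0.1 0 0 -27 80;-0.052 -0.17 -0.1 0 0 -34 80;-0.063 -0.205 -0.1 0 0 -41 80")

```text
time_s: 11.07
ee_pos: [582.2, 63.4, 140.0]
ee_rot: [180.0, -0.1, 41.3]
force: [0.4, 0.3, -0.5]
gripper_width: 72.5
gripper_force: 0.0
```

```bash
python3 -c "
from h import *
go([497,342,140],91)"
```

```text
at [582.2  63.4 140. ] [ 1.80e+02 -1.00e-01  4.13e+01] -> row [ 0.1199 -0.2655 -0.    ] [ 5.000e-02 -4.000e-02 -4.968e+01] t 11.0667
```

>>> send_rows(targets="0.015 -0.033 0 0 0 -6.5 80;0.03 -0.067 0 0 0 -13 80;0.045 -0.1 0 0 0 -20 80;0.06 -0.133 0 0 0 -27 80;0.075 -0.167 0 0 0 -34 80;0.09 -0.2 0 0 0 -41 80;0.106 -0.235 0 0 0 -47 80;0.12 -0.2635 0 0 0 -49.8 80;0.12 -0.2635 0 0 0 -49.8 80;0.12 -0.2635 0 0 0 -49.8 80")

```text
time_s: 11.9
ee_pos: [499.9, 341.0, 139.6]
ee_rot: [180.0, 0.0, 91.0]
force: [-0.6, -0.3, -0.7]
gripper_width: 72.6
gripper_force: 0.0
```

```bash
python3 - <<'E'
from h import *
f,h=look("w6")
go([497,342,6],91);print(f["eye"],proj(f,[[497.3,342.1,26]]))
blobs(f,"grey",cv2.inRange(h,(90,8,60),(135,150,255)),26,(240,120,400,290),100)
E
```

```text
at [500.3 339.7 139.6] [180.    0.   90.8] -> row [ 0.0024 -0.0033  0.1336] [ 0.01  0.03 -0.15] t 11.95
[498.80455629 416.69404024 309.70481794] [[314.38136994 197.24628304]]
grey [319. 271.] [504.6 254.2] [184.4  25.2] long 0.5
grey [282. 257.] [461.7 273.1] [22.6  9.9] long 1.1
grey [245. 227.] [421.2 307.9] [30.9  8. ] long 55.4
grey [392. 230.] [584.  308.1] [ 9.  41.4] long -54.1
grey [317. 190.] [499.9 349.4] [48.6 51.8] long -89.0
```

View pics/w6.png

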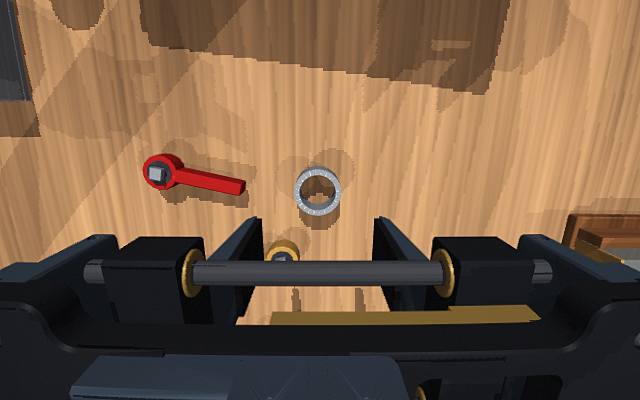

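>>> send_rows(targets="0.008 -0.0007 0.03 0 0 0 80;0.008 -0.0007 0.065 0 0 0 80;0.008 -0.0007 0.095 0 0 0 80;0.008 -0.0007 0.115 0 0 0 80;0.008 -0.0007 0.126 0 0 0 80;0.008 -0.0007 0.131 0 0 0 80;0.008 -0.0007 0.1336 0 0 0 80;0.008 -0.0007 0.1336 0 0 0 80;0.008 -0.0007 0.1336 0 0 0 45;0.008 -0.0007 0.1336 0 0 0 45;0.008 -0.0007 0.1336 0 0 0 45;0.008 -0.0007 0.1336 0 0 0 45", grip_force=25)

```text
time_s: 12.95
ee_pos: [499.9, 347.9, 7.0]
ee_rot: [179.9, -0.1, 90.8]
force: [0.4, 0.0, 3.7]
gripper_width: 49.5
gripper_force: 25.1
```

>>> send_rows(targets="0 0 -0.015 0 0 0 45;0 0 -0.045 0 0 0 45;0 0 -0.08 0 0 0 45;-0.02 0.01 -0.1 0 0 0 45;-0.05 0.026 -0.105 0 0 0 45;-0.082 0.042 -0.105 0 0 0 45;-0.114 0.059 -0.105 0 0 0 45;-0.146 0.075 -0.105 0 0 0 45;-0.178 0.092 -0.105 0 0 0 45;-0.21 0.109 -0.105 0 0 0 45;-0.24 0.124 -0.105 0 0 0 45;-0.2647 0.138 -0.105 0 0 0 45")

```text
time_s: 13.95
ee_pos: [641.7, 82.4, 111.0]
ee_rot: [-180.0, 0.0, 90.7]
force: [0.1, 1.2, -0.9]
gripper_width: 49.3
gripper_force: 25.0
```

```bash
python3 - <<'E'
from h import *
import pickle
for n,box in(("top0",(276,140,303,176)),("scene0",(335,240,372,275))):
    f=pickle.load(open(f"pics/{n}.pkl","rb"));h=cv2.cvtColor(f["image"],cv2.COLOR_BGR2HSV)
    blobs(f,n,cv2.inRange(h,(8,60,90),(25,255,255)),24 if n=="top0" else 19,box,15)
f=eyes.grab_frame("top");h=cv2.cvtColor(f["image"],cv2.COLOR_BGR2HSV)
go([641,85.3,60],91)
E
```

```text
top0 [289. 158.] [639.3  84.1] [16.3 19.7] long -0.7
scene0 [353. 257.] [635.8  84.7] [23.2 17.7] long 13.1
at [644.8  78.  111.1] [179.8   0.2  90.6] -> row [ 0.0075 -0.0039  0.051 ] [ 0.2   0.23 -0.38] t 14.0
```

>>> send_rows(targets="0 -0.001 0.02 0 0 0 45;0 -0.001 0.035 0 0 0 45;0 -0.001 0.045 0 0 0 45;0 -0.001 0.05 0 0 0 45;0 -0.001 0.05 0 0 0 45")

```text
time_s: 14.42
ee_pos: [639.3, 85.1, 59.8]
ee_rot: [-179.9, 0.0, 90.8]
force: [0.6, -0.0, -2.1]
gripper_width: 49.2
gripper_force: 25.0
```

```bash
python3 - <<'E'
from h import *
f,h=look("w7")
go([640,85,18],91)
cv2.imwrite("pics/w7.png",f["image"])
E
```

```text
at [640.   85.2  60.9] [-180.    -0.    90.8] -> row [-0.0002  0.      0.0429] [-0.04 -0.   -0.17] t 14.4667
```

View pics/w7.png

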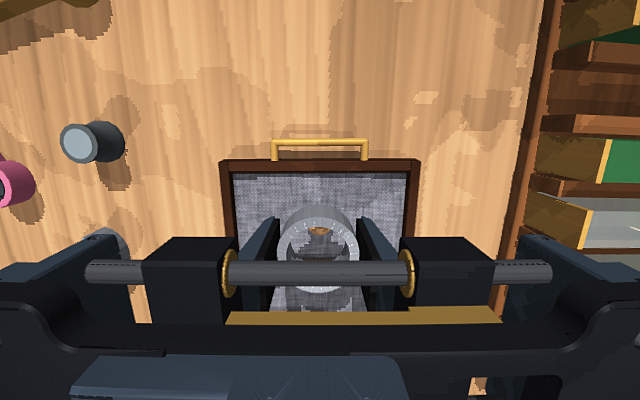

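>>> send_rows(targets="0 0 0.01 0 0 0 45;0 0 0.02 0 0 0 45;0 0 0.028 0 0 0 45;0 0 0.034 0 0 0 45;0 0 0.038 0 0 0 45;0 0 0.041 0 0 0 45;0 0 0.0425 0 0 0 45;0 0 0.0435 0 0 0 45;0 0 0.044 0 0 0 45;0 0 0.044 0 0 0 45")

```text
time_s: 15.3
ee_pos: [640.4, 84.8, 17.3]
ee_rot: [180.0, -0.0, 90.8]
force: [-0.2, 0.8, -1.3]
gripper_width: 49.8
gripper_force: 25.0
```

>>> send_rows(targets="0 0 0.0005 0 0 0 45;0 0 0.001 0 0 0 45;0 0 0.001 0 0 0 65;0 0 0.001 0 0 0 72;0 0 0.001 0 0 0 72;0 0 0.001 0 0 0 72;0 0 -0.02 0 0 0 72;0 0 -0.055 0 0 0 72;0 0 -0.095 0 0 0 72;0.02 -0.024 -0.12 0 0 7 60;0.04 -0.05 -0.123 0 0 14 50;0.065 -0.078 -0.123 0 0 21 40")

```text
time_s: 16.3
ee_pos: [562.5, 148.9, 142.7]
ee_rot: [179.7, -0.2, 69.3]
force: [0.0, 0.8, -0.8]
gripper_width: 48.4
gripper_force: 0.0
```

```bash
python3 -c "
from h import *
go([427,255,140],13.5);print(env.state()['force'])"
```

```text
at [562.5 148.9 142.7] [179.7  -0.2  69.3] -> row [ 0.0515 -0.1642  0.002 ] [ 0.17 -0.32 55.83] t 16.3
[ 0.00226843  0.77171108 -0.84043999]
```

>>> send_rows(targets="0.0065 -0.0205 0.002 0 0 7 40;0.013 -0.041 0.002 0 0 14 40;0.0195 -0.062 0.002 0 0 21 40;0.026 -0.083 0.002 0 0 28 40;0.0325 -0.104 0.002 0 0 35 40;0.039 -0.125 0.002 0 0 42 40;0.046 -0.147 0.002 0 0 49 40;0.0515 -0.163 0.002 0 0 55.8 40;0.0515 -0.163 0.002 0 0 55.8 40;0.0515 -0.163 0.002 0 0 55.8 40;0.0515 -0.163 0.002 0 0 55.8 40")

```text
time_s: 17.22
ee_pos: [426.8, 253.2, 138.2]
ee_rot: [180.0, -0.1, 14.1]
force: [0.4, -0.3, -0.3]
gripper_width: 36.7
gripper_force: 0.0
```

```bash
python3 - <<'E'
from h import *
f,h=look("w8")
go([427,255,9],13.5);print(proj(f,[[427,255,22],[459,262.5,22],[374,242,22]]))
m=cv2.inRange(h,(18,120,80),(34,255,255))
blobs(f,"brass",m,22,(200,60,440,300),100)
E
```

```text
at [426.9 253.  138.2] [180.   -0.   14.1] -> row [ 0.0005 -0.0019  0.1292] [ 0.01 -0.04  0.56] t 17.2667
[[316.53432465 197.11820159]
 [317.0463928  166.42763574]
 [316.25204906 244.2881607 ]]
brass [387. 273.] [357.2 154.6] [62.1 14.4] long 19.5
brass [316. 192.] [427.2 260.5] [103.6  36.1] long 6.5
```

View pics/w8.png

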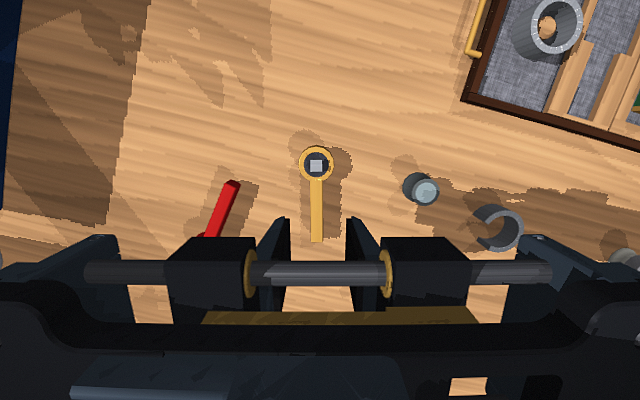

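```bash
python3 - <<'E'
from h import *
f,h=look("w9")
m=cv2.inRange(h,(18,120,80),(34,255,255));n,l,st,_=cv2.connectedComponentsWithStats(m)
i=l[215,317];L=(l==i)
rows=np.where(L.any(1))[0];print(rows.min(),rows.max())
pts=[]
for r in (195,205,215,225,235): c=np.where(L[r])[0];pts.append([c.mean(),r])
P=ray(f,pts,22);d=P[0]-P[-1];print(P.round(1)[[0,-1]],"yaw",np.degrees(np.arctan2(d[1],d[0])))
g=cv2.inRange(h,(0,0,120),(180,60,255));blobs(f,"sq",g,30,(300,150,332,182),20)
tail=ray(f,[[pts[-1][0],rows.max()+1]],22)[0];print("tail",tail,"origin",tail[:2]+55*d[:2]/np.linalg.norm(d[:2]))
go([427,255,9],13.5)
E
```

```text
146 241
[[429.1 256.5  22. ]
 [384.9 244.9  22. ]] yaw 14.690315431243258
sq [316. 166.] [460.8 264.3] [11.1 11.1] long -75.9
tail [376.76769724 242.83599685  22.        ] origin [429.96978194 256.78369138]
at [427.  252.9 138.1] [180.  -0.  14.] -> row [ 0.0004 -0.0021  0.1291] [ 0.   -0.03  0.51] t 17.3167
```

>>> send_rows(targets="0.0002 -0.0028 0.03 0 0 -0.4 40;0.0002 -0.0028 0.065 0 0 -0.4 40;0.0002 -0.0028 0.095 0 0 -0.4 40;0.0002 -0.0028 0.113 0 0 -0.4 40;0.0002 -0.0028 0.123 0 0 -0.4 40;0.0002 -0.0028 0.127 0 0 -0.4 40;0.0002 -0.0028 0.129 0 0 -0.4 40;0.0002 -0.0028 0.129 0 0 -0.4 40;0.0002 -0.0028 0.129 0 0 -0.4 10;0.0002 -0.0028 0.129 0 0 -0.4 5;0.0002 -0.0028 0.129 0 0 -0.4 5;0.0002 -0.0028 0.129 0 0 -0.4 5", grip_force=40)

```text
time_s: 18.32
ee_pos: [426.1, 256.1, 9.9]
ee_rot: [180.0, -0.1, 14.4]
force: [-0.0, -1.9, 2.8]
gripper_width: 13.5
gripper_force: 40.0
```

>>> send_rows(targets="0 0 -0.015 0 0 0 5;0 0 -0.045 0 0 0 5;0 0 -0.08 0 0 0 5;0.015 0.03 -0.1 0 0 2 5;0.032 0.065 -0.1 0 0 5 5;0.049 0.1 -0.1 0 0 8 5;0.066 0.134 -0.1 0 0 10 5;0.083 0.168 -0.1 0 0 12 5;0.1 0.202 -0.1 0 0 13.4 5;0.117 0.236 -0.1 0 0 13.4 5;0.133 0.268 -0.1 0 0 13.4 5;0.145 0.292 -0.1 0 0 13.4 5")

```text
time_s: 19.32
ee_pos: [640.0, 6.7, 108.5]
ee_rot: [180.0, 0.0, 0.9]
force: [0.0, 0.1, -3.0]
gripper_width: 14.2
gripper_force: 40.0
```

>>> send_rows(targets="0 0 0.01 0 0 0 5;0 0 0.02 0 0 0 5;0 0 0.03 0 0 0 5;0 0 0.03 0 0 0 5")

```text
time_s: 19.65
ee_pos: [635.5, 10.2, 75.8]
ee_rot: [-180.0, 0.4, 1.0]
force: [-0.5, 0.7, -3.4]
gripper_width: 13.6
gripper_force: 40.0
```

```bash
python3 - <<'E'
from h import *
f,h=look("w10")
go([639.1,9.4,20],1);print(env.state()["force"],proj(f,[[642.3,9.4,10],[646.3,9.4,10],[642.3+64,10.5,10]]))
E
```

```text
at [636.4  10.4  77.1] [-180.     0.3    1.1] -> row [0.003  0.0011 0.0571] [-0.02  0.29  0.07] t 19.7
[ 0.20974567 -0.88980719 -1.94987734] [[319.59126605 204.04226181]
 [319.68752192 199.68810607]
 [319.8974677  129.55557037]]
```

View pics/w10.png

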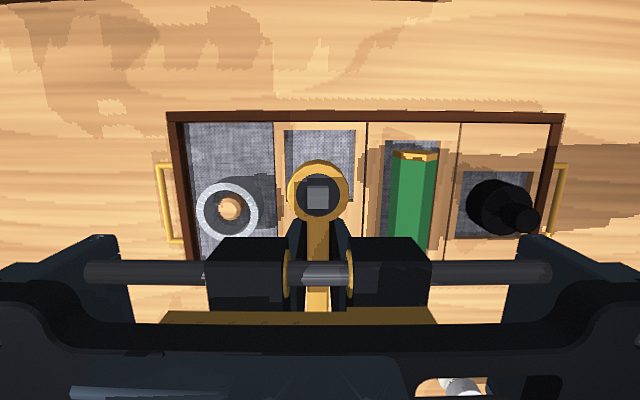

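>>> send_rows(targets="0.001 0.0008 0.01 0 0 0 5;0.001 0.0008 0.02 0 0 0 5;0.001 0.0008 0.028 0 0 0 5;0.001 0.0008 0.035 0 0 0 5;0.001 0.0008 0.042 0 0 0 5;0.001 0.0008 0.042 0 0 0 5")

```text
time_s: 20.2
ee_pos: [638.5, 8.6, 35.1]
ee_rot: [-180.0, 0.2, 1.0]
force: [-0.5, -0.2, -3.0]
gripper_width: 13.8
gripper_force: 40.0
```

>>> send_rows(targets="0.0005 -0.0006 0.004 0 0 0 5;0.0005 -0.0006 0.008 0 0 0 5;0.0005 -0.0006 0.011 0 0 0 5;0.0005 -0.0006 0.0135 0 0 0 5;0.0005 -0.0006 0.0145 0 0 0 5;0.0005 -0.0006 0.015 0 0 0 5;0.0005 -0.0006 0.0155 0 0 0 5;0.0005 -0.0006 0.0155 0 0 0 5")

```text
time_s: 20.87
ee_pos: [640.3, 9.2, 21.7]
ee_rot: [-180.0, -0.0, 1.0]
force: [0.0, -0.3, -2.7]
gripper_width: 14.1
gripper_force: 40.0
```

>>> send_rows(targets="-0.0005 0 0.0005 0 0 0 5;-0.0005 0 0.001 0 0 0 5;-0.0005 0 0.0015 0 0 0 5;-0.0005 0 0.002 0 0 0 5;-0.0005 0 0.002 0 0 0 5")

```text
time_s: 21.28
ee_pos: [639.7, 9.2, 19.9]
ee_rot: [-180.0, -0.0, 1.0]
force: [-0.1, -0.4, 0.0]
gripper_width: 13.5
gripper_force: 40.0
```

>>> send_rows(targets="0 0 0.0005 0 0 0 5;0 0 0.0005 0 0 0 25;0 0 0.0003 0 0 0 32;0 0 0 0 0 0 32;0 0 0 0 0 0 32;0 0 -0.02 0 0 0 32;0 0 -0.055 0 0 0 32;0 0 -0.095 0 0 0 32;-0.03 0 -0.13 0 0 0 32;-0.065 0 -0.16 0 0 0 32;-0.095 0 -0.18 0 0 0 32;-0.12 0 -0.18 0 0 0 32")

```text
time_s: 22.28
ee_pos: [520.4, 7.0, 204.3]
ee_rot: [180.0, -0.5, 1.0]
force: [0.7, 0.5, 0.4]
gripper_width: 29.2
gripper_force: 0.0
```

>>> send_rows(targets="0 0 0 0 0 0 32;0 0 0 0 0 0 32;0 0 0 0 0 0 32")

```text
time_s: 22.53
ee_pos: [520.3, 7.1, 199.6]
ee_rot: [-180.0, -0.1, 1.0]
force: [-0.6, -0.5, -0.4]
gripper_width: 29.2
gripper_force: 0.0
```

```bash
python3 - <<'E'
from h import *
f,h=look("w11")
a=f["image"];x,y=proj(f,[[642,-29,15]])[0];print(x,y)
x0=int(max(0,x-160));y0=int(max(0,y-90))
cv2.imwrite("pics/w11c.png",cv2.resize(a[y0:y0+200,x0:x0+320],None,fx=2.4,fy=2.4,interpolation=cv2.INTER_CUBIC))
for k in (90,):print(env.state()["ee_pos"])
E
```

```text
350.1898858573015 85.50273552792021
[520.57718164   7.02321567 199.1948337 ]
```

View pics/w11c.png

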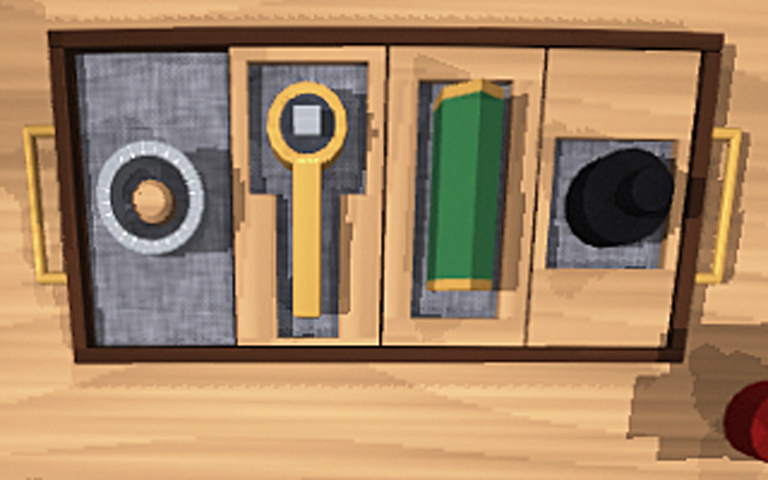

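The crop shows all four items seated: the collar around the post at (150,197), the wrench in the keyhole with its head at the wide end (307,120), the prism flat in its pocket (467,190), and the weight upright in the square pocket (615,197).

```bash
python3 -c "
from h import *
print(env.job_done())"
```

```text
the job is handed in; nothing more can be done
None
```

The caddy is packed and handed in at about 22.6 s: prism, weight, collar and wrench were placed in that order, and the last picture before hand-in shows all four in their places. The short prism and split ring were never touched.

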